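# Back the spool winder off by one notch

## Task

The spool on the bench winder has been wound one notch too far. With a closed fingertip, lift the ratchet pawl out of the toothed wheel by pushing its thumb bar over until the pawl stays open, push the wheel backward by one notch on one of its wooden arms, then tip the pawl back so that it lies fully down in the new notch, and take the hand away. Do not pick anything up, and leave the spare spool, the bead jar and the screwdriver where they are.

Things in the scene. Friction and masses are not known exactly. Their poses are not given: they have to be found in the camera images.
- winder: Spool winder, screwed to the bench: dark base plate 200 (x) by 175 (y) by 12 mm, two aluminium uprights, axle along its y at 100 mm height. Origin on the bench under the axle; z up, x about away from the robot (within 0.45 rad). Wooden spool (96 mm across) at y = 8 to 93 mm. Only the pawl, its bar and the push arms stand above 166 mm; the base ends at y = -55 mm.
- axle (a point): Point on the axle line in the plane of the five push arms (winder x = 0, y = -85, z = 100 mm). The toothed ratchet wheel (102 mm across, 14 mm thick, 10 teeth) is on the same axle at y = -30 mm.
- spoke_tip (a point): End of the push arm nearest to upright at the start: wooden rod, 12 mm diameter, reaching 90 mm from the axle; four more follow at 72 degree steps. Turns with the wheel. At the start it leans 0.28 to 0.41 rad from upright towards the winder's -x; pushing its upper part towards the winder's +x turns the wheel backward.
- pawl_pivot (a point): Pivot of the pawl (winder x = 55, y = -30, z = 154 mm), its axis along the winder's y. Fixed to the winder.
- thumb_bar (a point): Push point on the pawl's thumb bar, at winder y = 0: steel bar, 12 mm diameter, parallel to winder y from y = -36 to 28 mm, 45 mm from the pivot axis. Pawl down: 26 mm to -x of the pivot, 37 mm above it; open: 25 mm to +x, 37 above. Push to +x to lift the pawl, to -x to lower it (under 2 N). Top-heavy: past upright (joint about 0.65) it falls open and stays; back past upright it falls shut.
- pawl (a joint): Pawl angle, rad: 0 fully down with its nose in a notch, 1.22 fully open against its stop. The nose is a 6 mm wide steel tooth, 52 mm from the pivot towards the winder's -x, over the top of the wheel; it blocks backward turning while down, and swings up on that side as the pawl opens (keep clear). Mass about 60 g.
- wheel (a joint): Angle of wheel, spool and arms, rad; positive = backward (top moves to the winder's +x, the way the lowered pawl blocks). Starts at -0.16 to -0.03; its notch stops it at 0. A notch is 0.628: between 0.43 and 0.62 the pawl drops fully into the next notch; short of that it rests on a tooth's slope, beyond it on a tooth tip. Friction 0.06 N m (1 N at an arm's end); stays where left.
- spare_spool: Loose empty wooden spool standing on end, 48 mm diameter, 60 mm high. Origin at the centre of its underside.
- bead_jar: Loose clear jar with a metal lid, 48 mm diameter, 50 mm high. Origin at the centre of its underside.
- screwdriver: Loose screwdriver lying on the bench, 150 mm long along its x. Origin at its middle, underneath.

How it is judged:
By the outcome, as a careful person would: the job done as asked, in the order asked, and still so for the second after the job is handed in, with the robot touching nothing.
It also fails if it takes over 58 s, if anything falls off the work surface, if the arm or the gripper's body presses on something with over 40 N, if the wrist force passes 120 N, or if a joint passes its speed limit or range.

## Robot

A 7-joint arm with a two-finger parallel gripper is mounted at the origin on the work surface. World frame = base frame: x ahead of the robot, y to its left, z up, the work surface at z = 0. Lengths are in mm, angles in degrees, forces in N, time in s.
With the tool pointing down it reaches from about 425 to 1025 mm from the base axis. Payload 9.4 kg.
Tool frame: the origin (TCP) lies midway between the tips of the shut fingers; the grasp point (between the pads) lies 19 mm behind it; z points along the fingers, y is the line along which they close (so a half turn about z gives the same grasp; the last joint's range is limited). The gripper opens to 93 mm and grips with 3 to 60 N. Pads are 15 mm wide; open, the fingers measure 128 mm over their backs; the gripper's body (75 mm by 188 mm) begins 65 mm behind the grasp point.
Start: joints at [63.157, 34.337, -0.143, 91.639, 0.103, 54.024, -4.572], TCP at [276.833, -670.065, 218.618] pointing down, gripper open.
Joint ranges: [-147.43, 147.43], [-19.82, 112.94], [-74.19, 73.91], [6.32, 146.72], [-59.91, 239.91], [6.04, 106.73], [-150.56, 150.56]. Speed limits (degrees/s): [127.2, 127.2, 172.46, 172.46, 180, 180, 180].

## Interface

Orientations are given as a 3x3 rotation matrix whose columns are the frame's x, y, z axes.
In Python, from plant import arm gives the robot as it stands.
- The arm moves only by the shell command python3 -m crank 'ROWS' [FORCE]. ROWS is JSON, a list of rows, each a list of 5 numbers: the finger opening in mm, from 0 to 93, then the shift along the tool's x, y, z in mm, then the turn about the tool's z in rad. In form: [[claw, x, y, z, twist], ...]. A call has 1 to 20 rows; each row is the pose to reach, as a shift and turn from the pose commanded when the call began, along the tool's axes at that moment; what a row does not reach only later rows make up. A row lasts 1/8 s, in which the tool goes at most 62.5 mm and 10.7 degrees, less where a joint would pass 70% of its speed; a pose out of reach is approached as far as the arm can. A call with a gripper value outside its range is refused whole. The fingers move at their own pace and stop on an object; FORCE is the grip in N (left out, the last holds). Time passes only in rows, so rows that repeat a pose let the fingers close. It gives the time, the measured TCP pose, the force, the opening and the grip force at its end, in the units of the state.
- arm.get_obs(): the state, without advancing time (a new reading comes with each control period).
- arm.capture(name): name is "scene" or "top" or "wrist"; returns a dict with "pixels" (480x640x3 uint8, red, green, blue), "z_map" (480x640 float32, mm along the optical axis (not along the pixel's ray), 0 where there is no reading), "camera_matrix" (3x3 intrinsics, pixels), "R" (3x3) and "t" (3): a world point X has camera coordinates R X + t; the wrist camera has in their place "T_tool_cam" (4x4, takes a point from camera to tool coordinates, whose origin is the TCP and whose axes are the flange's). Camera axes: x right, y down, z forward; pixel columns grow to the right and rows downward; lengths in mm; the calibration is good to about 2 mm. A picture is of the moment at which its call begins: read the wrist's pose just before it.
- arm.sign_off(): hands the job in; it is judged then, once.
The state is a dict: "clock": time; "q": joint angles; "dq": joint speeds; "joint_efforts": joint torques, N m; "tcp_pos": TCP position; "tcp_rot": TCP orientation; "contact_force": force on the tool from outside, world axes, zero at the start; "torque": the same for the moment, N m; "finger_gap": finger opening in mm; "gripper_force": force on a finger pad.
Only numpy, scipy, OpenCV 4.12 (cv2) and the standard library are available. Lean on these libraries where they do the work, as an engineer would, in place of code of your own. Each camera call takes 0.05 s, during which the arm holds its last target. There are 200 camera calls.

## Working session

There is one attempt and no reset: what is moved stays moved. The work goes in short steps, Python scripts to look and compute and a shell command to move; the robot and the scene stay as the last step left them, time stands still between calls to the robot, and variables do not carry over. Pictures are saved under pics/ and viewed, at most 10 in all, crops included, and the job is handed in when it is done.

```bash
mkdir -p pics; ls; python3 - <<'E'
from plant import arm
import cv2,numpy as np
o=arm.get_obs()
print({k:np.round(o[k],3).tolist() for k in o})
for n in ("scene","top"):
    c=arm.capture(n); np.savez(n+".npz",**c)
    cv2.imwrite(f"pics/{n}0.png",c["pixels"][:,:,::-1])
    print(n,c["camera_matrix"].round(1).tolist(),(-c["R"].T@c["t"]).round(0),c["R"].round(2).tolist())
E
```

```text
pics
{'clock': 0.0, 'q': [63.156, 34.385, -0.148, 91.679, 0.102, 54.023, -4.571], 'dq': [-0.014, 0.021, 0.016, 0.016, -0.024, -0.081, -0.099], 'joint_efforts': [-0.001, -76.507, 1.497, -25.235, -0.052, 0.017, 0.0], 'tcp_pos': [276.682, -669.618, 217.76], 'tcp_rot': [[0.924, 0.382, -0.001], [0.382, -0.924, 0.001], [-0.0, -0.002, -1.0]], 'contact_force': [-0.185, 0.806, -0.405], 'torque': [-0.045, 0.053, -0.029], 'gripper_force': 0.0, 'finger_gap': 92.695}
scene [[450.6, 0.0, 325.9], [0.0, 450.6, 238.1], [0.0, 0.0, 1.0]] [1004. -374.  616.] [[0.65, 0.76, -0.01], [0.48, -0.42, -0.77], [-0.59, 0.49, -0.64]]
top [[584.0, 0.0, 330.5], [0.0, 584.0, 237.4], [0.0, 0.0, 1.0]] [ 312.  -31. 1115.] [[0.08, -1.0, 0.0], [-0.97, -0.08, -0.24], [0.24, 0.02, -0.97]]
```

View pics/scene0.png

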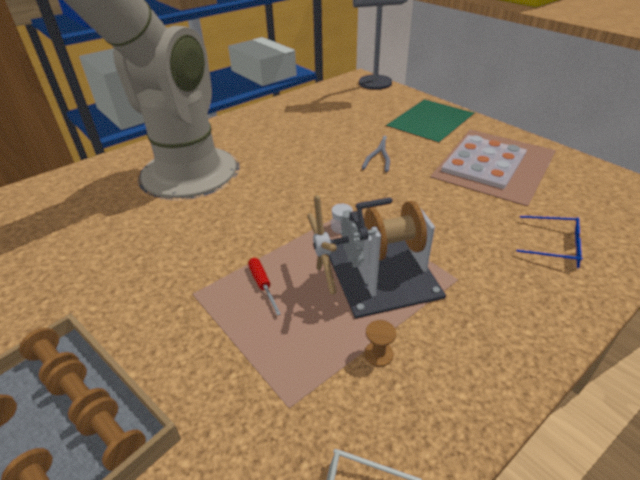

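View pics/top0.png

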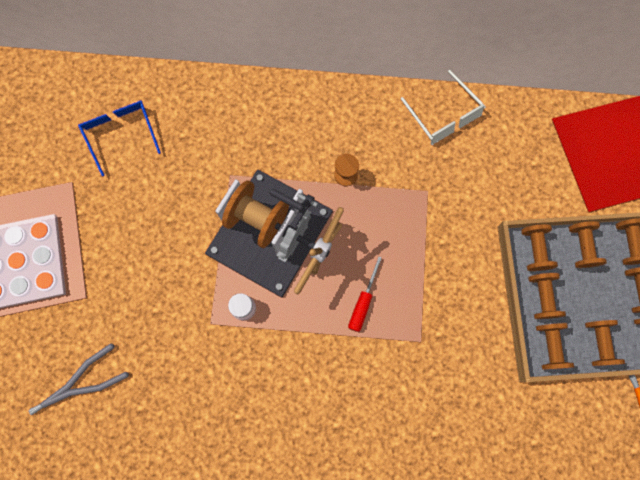

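The top view shows the winder's base corners at about (260,170), (330,210), (282,297) and (206,252), the hub at (320,248), the jar at (241,307), the spare spool at (347,168) and the screwdriver at (365,300). The scene view shows the push arms around (320,245) and the thumb bar at (373,203).

```bash
cat > h.py <<'E'
import numpy as np,cv2
def cloud(c):
    v,u=np.mgrid[:480,:640]; z=c["z_map"]; K=c["camera_matrix"]
    P=np.stack([(u-K[0,2])/K[0,0]*z,(v-K[1,2])/K[1,1]*z,z],-1)
    return (P-c["t"])@c["R"]
def ray(c,uv,h):
    d=np.linalg.inv(c["camera_matrix"])@np.array([*uv,1.]); d=c["R"].T@d; o=-c["R"].T@c["t"]
    return o+d*(h-o[2])/d[2]
E
python3 - <<'E'
from h import *
c=dict(np.load("top.npz")); W=cloud(c); g=c["pixels"].astype(int)
m=(g.max(2)<75)&(abs(W[...,2]-12)<8)&(c["z_map"]>0); m[:160]=0;m[310:]=0;m[:,:195]=0;m[:,345:]=0
P=W[m]; print(len(P),np.median(P[:,2]))
r=cv2.minAreaRect(P[:,:2].astype(np.float32)); b=cv2.boxPoints(r); print(r,b.round(1).tolist())
# image-contour version
mm=cv2.morphologyEx(m.astype(np.uint8),cv2.MORPH_OPEN,np.ones((3,3)))
pts=np.argwhere(mm)[:,::-1]; Q=np.array([ray(c,p,12)[:2] for p in pts],np.float32)
r=cv2.minAreaRect(Q); b=cv2.boxPoints(r);print(r,b.round(1).tolist())
i=np.argsort(b[:,0])
# winder y axis: edge of ~175 length; x axis edge ~200
e=[b[1]-b[0],b[2]-b[1]]; ex=max(e,key=np.linalg.norm); ex=ex/np.linalg.norm(ex); ex*=np.sign(ex[0]); ey=np.array([-ex[1],ex[0]])
ctr=np.array(r[0]); o=ctr-32.5*ey
print("yaw",np.arctan2(ex[1],ex[0]),"origin",o)
T=np.eye(3);T[:2,0]=ex;T[:2,1]=ey; np.savez("wind.npz",R=T,o=np.array([*o,0]))
for n in("top","scene"):
    c=dict(np.load(n+".npz")); L=(cloud(c)-np.array([*o,0]))@T; L[c["z_map"]==0]=1e4
    L=L.reshape(-1,3); 
    def s(t,k): 
        A=L[k]; print(n,t,len(A), A.mean(0).round(1) if len(A) else '', A.min(0).round(0) if len(A) else '',A.max(0).round(0) if len(A) else '')
    box=(abs(L[:,0])<110)&(L[:,1]>-110)&(L[:,1]<125)
    s("z>172",box&(L[:,2]>172)&(L[:,1]>-60))
    s("arm top",box&(L[:,1]<-70)&(L[:,2]>150))
    s("arms",box&(L[:,1]<-70)&(L[:,2]>40))
    s("spool",box&(L[:,1]>5)&(L[:,1]<95)&(L[:,2]>120)&(L[:,2]<160))
    s("others",(abs(L[:,0])<260)&(abs(L[:,1])<260)&~box&(L[:,2]>15))
E
```

```text
2458 11.423613051766988
((617.22802734375, 92.05351257324219), (172.69590759277344, 267.1736755371094), 65.41535186767578) [[459.79998779296875, 69.0999984741211], [702.7999877929688, -42.0], [774.5999755859375, 115.0], [531.7000122070312, 226.1999969482422]]
((605.2156372070312, 87.04619598388672), (154.82896423339844, 124.78489685058594), 65.45428466796875) [[516.2999877929688, 42.5], [629.7999877929688, -9.300000190734863], [694.0999755859375, 131.5], [580.5999755859375, 183.39999389648438]]
yaw 1.1423925 origin [634.77861214  73.54506397]
top z>172 325 [-37.7  35.2 192.4] [-110.   13.  172.] [  6.  89. 200.]
top arm top 0   
top arms 122 [ -62.8 -103.6   59.2] [ -83. -110.   53.] [-42. -95.  65.]
top spool 1672 [ -3.8  55.  135. ] [-110.    5.  120.] [ 89.  95. 160.]
top others 1978 [-103.    89.4   52.8] [-236. -143.   15.] [ 94. 234. 183.]
scene z>172 401 [-42.4  28.8 190.3] [-110.    6.  172.] [  5.  83. 199.]
scene arm top 0   
scene arms 107 [ -62.3 -105.3   60.9] [ -81. -110.   59.] [-43. -98.  63.]
scene spool 1548 [ -0.6  47.4 133.2] [-110.    5.  120.] [ 90.  93. 160.]
scene others 1922 [-109.8   22.4   58.5] [-236. -146.   15.] [ -1. 229. 186.]
```

```bash
python3 - <<'E'
from h import *
c=dict(np.load("top.npz")); W=cloud(c); g=c["pixels"].astype(int)
for uv in [(260,170),(330,210),(282,297),(206,252)]: print(ray(c,uv,12).round(1))
roi=np.zeros((480,640),np.uint8); cv2.fillConvexPoly(roi,np.array([[260,166],[335,209],[283,302],[200,253]]),1)
sat=g.max(2)-g.min(2)
m=((sat<28)&(g.max(2)<110)&(roi>0)).astype(np.uint8)
m=cv2.morphologyEx(m,cv2.MORPH_OPEN,np.ones((3,3)))
m&=((W[...,2]<22)&(W[...,2]>4)).astype(np.uint8)
Q=np.array([ray(c,p,12)[:2] for p in np.argwhere(m)[:,::-1]],np.float32)
r=cv2.minAreaRect(Q);b=cv2.boxPoints(r);print(r,b.round(1).tolist())
e=[b[1]-b[0],b[2]-b[1]]; ex=max(e,key=np.linalg.norm); ex=ex/np.linalg.norm(ex); ex*=np.sign(ex[0]); ey=np.array([-ex[1],ex[0]])
o=np.array(r[0])-32.5*ey
print("yaw",np.arctan2(ex[1],ex[0]),"origin",o)
T=np.eye(3);T[:2,0]=ex;T[:2,1]=ey; o=np.array([*o,0]); np.savez("wind.npz",R=T,o=o)
for n in("top","scene"):
    c=dict(np.load(n+".npz")); L=(cloud(c)-o)@T; L[c["z_map"]==0]=1e4
    L=L.reshape(-1,3)
    def s(t,k):
        A=L[k]; print(n,t,len(A), A.mean(0).round(1) if len(A) else '', A.min(0).round(0) if len(A) else '',A.max(0).round(0) if len(A) else '')
    box=(abs(L[:,0])<110)&(L[:,1]>-105)&(L[:,1]<125)
    s("bar z>180",box&(L[:,2]>180)&(L[:,1]>-60))
    s("arm top",box&(L[:,1]<-70)&(L[:,2]>150))
    s("arm top>175",box&(L[:,1]<-70)&(L[:,2]>175))
    s("arms",box&(L[:,1]<-70)&(L[:,2]>40))
    s("spool",box&(L[:,1]>5)&(L[:,1]<95)&(L[:,2]>120)&(L[:,2]<160))
    oth=(abs(L[:,0])<200)&(abs(L[:,1])<200)&~box&(L[:,2]>25)&(L[:,2]<70); s("others -x",oth&(L[:,0]<-90)); s("others +x",oth&(L[:,0]>0))
print("TCP in winder",(np.array([276.7,-669.6,217.8])-o)@T)
E
```

```text
[709.8 138.9  12. ]
[638.6  -7.6  12. ]
[459.5  68.6  12. ]
[534.  223.9  12. ]
((585.12158203125, 106.84422302246094), (174.1155548095703, 197.73228454589844), 65.43968200683594) [[459.0, 68.80000305175781], [638.9000244140625, -13.399999618530273], [711.2000122070312, 144.89999389648438], [531.4000244140625, 227.10000610351562]]
yaw -0.4286585 origin [571.61292267  77.28468895]
top bar z>180 275 [ 29.4  -4.8 194.4] [ 24. -34. 182.] [ 42.  29. 200.]
top arm top 104 [ 11.4 -84.7 167.9] [-30. -90. 150.] [ 74. -79. 188.]
top arm top>175 46 [-24.4 -84.3 183.1] [-30. -90. 175.] [-17. -79. 188.]
top arms 964 [ -1.1 -85.3 115.8] [-89. -99.  40.] [ 74. -72. 188.]
top spool 1021 [ -1.9  52.  133.7] [-43.   8. 120.] [ 43.  95. 152.]
top others -x 465 [-151.9   -1.    48.1] [-173.  -21.   25.] [-129.   21.   56.]
top others +x 450 [177.5 -39.5  59.2] [154. -63.  52.] [200. -16.  66.]
scene bar z>180 316 [ 36.2  -8.  193.5] [ 26. -35. 180.] [ 48.  28. 199.]
scene arm top 204 [  3.5 -84.8 166.3] [-26. -90. 150.] [ 78. -78. 188.]
scene arm top>175 58 [-18.5 -84.9 181.8] [-26. -90. 175.] [-13. -78. 188.]
scene arms 1092 [ 12.4 -86.  112.4] [-82. -99.  40.] [ 78. -73. 188.]
scene spool 989 [ 11.4  52.6 132.8] [-39.   7. 120.] [ 48.  94. 150.]
scene others -x 234 [-147.2   -6.2   46.2] [-170.  -22.   25.] [-129.   22.   54.]
scene others +x 654 [181.6 -40.8  58. ] [157. -63.  25.] [200. -16.  64.]
TCP in winder [  42.2129844  -801.89052335  217.8       ]
```

The base fit is good: 174×198 mm, winder yaw −0.429 rad, origin at (571.6, 77.3). The bar, arms and spool all sit where the given dimensions put them. First I close the fingers and turn the tool so its x lies along the winder's x.

```bash
cat > w.py <<'E'
from plant import arm
import numpy as np
d=np.load("wind.npz"); o=arm.get_obs(); R=np.array(o["tcp_rot"])
print("t",round(o["clock"],2),"winder",((np.array(o["tcp_pos"])-d["o"])@d["R"]).round(1),"F",(np.array(o["contact_force"])@d["R"]).round(1),"toolx in winder",(d["R"].T@R[:,0]).round(3),"gap",o["finger_gap"])
E
python3 -m crank '[[0,0,0,-5,0.15],[0,0,0,-10,0.3],[0,0,0,-15,0.45],[0,0,0,-20,0.6],[0,0,0,-20,0.73],[0,0,0,-20,0.82],[0,0,0,-20,0.82],[0,0,0,-20,0.82]]' 10 | cut -c1-300; python3 w.py
```

```text
clock: 1.1
tcp_pos: [276.8, -669.9, 238.4]
tcp_rot: [[0.911, -0.413, -0.0], [-0.413, -0.911, 0.0], [-0.0, -0.0, -1.0]]
contact_force: [-0.1, 0.4, -0.0]
finger_gap: 17.6
gripper_force: 0.0
t 1.1 winder [  42.5 -802.1  238.4] F [-0.2  0.4 -0. ] toolx in winder [ 1.     0.003 -0.   ] gap 17.648384748474435
```

```bash
python3 -m crank '[[0,-2,-25,0,0],[0,-5,-70,0,0],[0,-8,-125,0,0],[0,-12,-180,0,0],[0,-15,-235,0,0],[0,-18,-290,0,0],[0,-22,-345,0,0],[0,-26,-400,0,0],[0,-29,-455,0,0],[0,-33,-510,0,0],[0,-36,-565,0,0],[0,-40,-620,0,0],[0,-44,-675,0,0],[0,-47,-725,0,0],[0,-50,-765,0,0],[0,-52,-790,0,0],[0,-52,-803,0,0],[0,-52,-808,0,0],[0,-52,-808,0,0],[0,-52,-808,0,0]]' | head -1; python3 w.py
```

```text
clock: 3.6
t 3.6 winder [ -9.6   4.6 238.7] F [-0.  -0.3  0.1] toolx in winder [ 1.    -0.001  0.   ] gap 0.6951632478826809
```

```bash
python3 - <<'E'
from plant import arm
from h import *
d=np.load("wind.npz"); o=arm.get_obs()
c=arm.capture("wrist"); T=c["T_tool_cam"]; R=np.array(o["tcp_rot"]);p=np.array(o["tcp_pos"])
v,u=np.mgrid[:480,:640]; z=c["z_map"]; K=c["camera_matrix"]
P=np.stack([(u-K[0,2])/K[0,0]*z,(v-K[1,2])/K[1,1]*z,z],-1)@T[:3,:3].T+T[:3,3]
L=((P@R.T+p)-d["o"])@d["R"]; L[z==0]=1e4; L=L.reshape(-1,3)
k=(L[:,2]>175)&(L[:,2]<210)&(abs(L[:,0])<110)
for t,kk in(("bar",k&(L[:,1]>-45)&(L[:,1]<40)&(L[:,0]>18)),("arm",k&(L[:,1]<-70)&(L[:,1]>-100))):
    A=L[kk]; print(t,len(A),A.mean(0).round(1) if len(A) else'',A.min(0).round(0) if len(A) else'',A.max(0).round(0) if len(A) else'')
cv2.imwrite("pics/wrist1.png",c["pixels"][:,:,::-1])
E
```

```text
bar 2025 [ 32.1  -6.5 193. ] [ 25. -36. 175.] [ 47.  27. 197.]
arm 290 [-22.  -83.5 181.5] [-29. -90. 175.] [-16. -79. 186.]
```

View pics/wrist1.png

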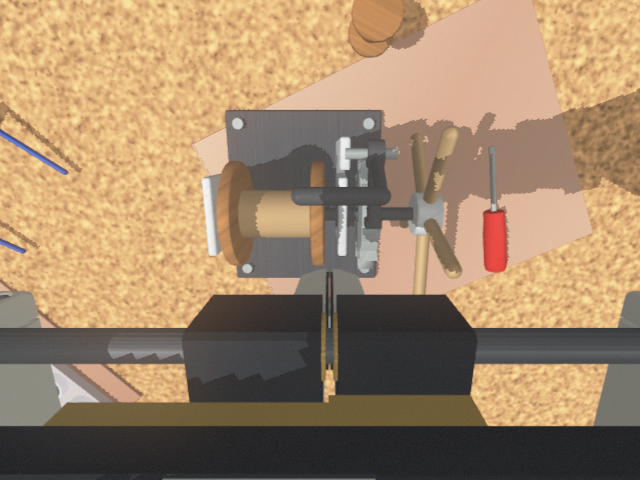

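The wrist view confirms the layout: bar at (340,195), arms at (425,215), closed fingertip at about (330,290). Next I lower beside the bar and push it over.

```bash
python3 -m crank '[[0,0,0,20,0],[0,0,0,40,0],[0,0,0,55,0],[0,0,0,60,0],[0,5,0,60,0],[0,12,0,60,0],[0,18,0,60,0],[0,24,0,60,0],[0,29,0,60,0],[0,34,0,60,0],[0,38,0,60,0],[0,42,0,60,0],[0,46,0,60,0],[0,50,0,60,0],[0,54,0,60,0],[0,58,0,60,0],[0,62,0,60,0],[0,66,0,60,0],[0,70,0,60,0],[0,70,0,60,0]]' | head -1; python3 w.py
cat > look.py <<'E'
from plant import arm
from h import *
import sys
d=np.load("wind.npz")
for n in ("scene","top"):
    c=arm.capture(n); L=(cloud(c)-d["o"])@d["R"]; L[c["z_map"]==0]=1e4
    g=c["pixels"].astype(int); wood=((g[...,0]-g[...,2])>30).reshape(-1); L=L.reshape(-1,3)
    k=(L[:,2]>178)&(L[:,2]<215)&(abs(L[:,0])<110)&(L[:,1]>-40)&(L[:,1]<35)
    A=L[k]; print(n,"bar",len(A),np.median(A,0).round(1) if len(A) else '',A[:,2].max().round(1) if len(A) else '')
    k=wood&(L[:,2]>140)&(L[:,2]<195)&(abs(L[:,0])<60)&(L[:,1]<-70)&(L[:,1]>-100)
    A=L[k]
    if len(A)>10: print(n,"upper arm",len(A),A.mean(0).round(1),"lean +x",np.round(np.arctan2(A[:,0],A[:,2]-100).mean(),3))
    if len(sys.argv)>1: cv2.imwrite(f"pics/{n}_{sys.argv[1]}.png",c["pixels"][90:390,130:530,::-1].repeat(2,0).repeat(2,1))
E
python3 look.py
```

```text
clock: 6.15
t 6.15 winder [ 60.5   5.7 178.5] F [ 0.5 -0.6  0.6] toolx in winder [1. 0. 0.] gap 0.5194066914071908
scene bar 785 [ 70.1  -7.2 197. ] 214.8
scene upper arm 216 [ -9.6 -85.  163.4] lean +x -0.138
top bar 78 [ 79.5 -27.9 194.5] 199.9
top upper arm 118 [ 11.9 -84.6 161.3] lean +x 0.24
```

The bar is now at x≈80, so the pawl is open with no contact force. Next I lift, move behind the upright arm and lower.

```bash
python3 -m crank '[[0,0,0,-20,0],[0,0,0,-45,0],[0,0,0,-60,0],[0,-10,8,-60,0],[0,-35,28,-60,0],[0,-65,52,-60,0],[0,-95,75,-60,0],[0,-112,88,-60,0],[0,-117,91,-60,0],[0,-117,91,-60,0],[0,-117,91,-35,0],[0,-117,91,-5,0],[0,-117,91,15,0],[0,-117,91,23,0],[0,-117,91,23,0],[0,-117,91,23,0]]' | head -1; python3 w.py; sed -i 's/L\[:,2\]>140/L[:,2]>162/' look.py; python3 look.py open
```

```text
clock: 8.25
t 8.25 winder [-56.3 -85.  156.1] F [ 0.3 -1.3  0.2] toolx in winder [1.    0.    0.001] gap 0.5916494833875297
scene bar 486 [ 84.5 -23.1 195.9] 209.3
scene upper arm 132 [-21.4 -85.6 174. ] lean +x -0.276
top bar 188 [ 81.    4.7 195. ] 199.6
```

View pics/scene_open.png

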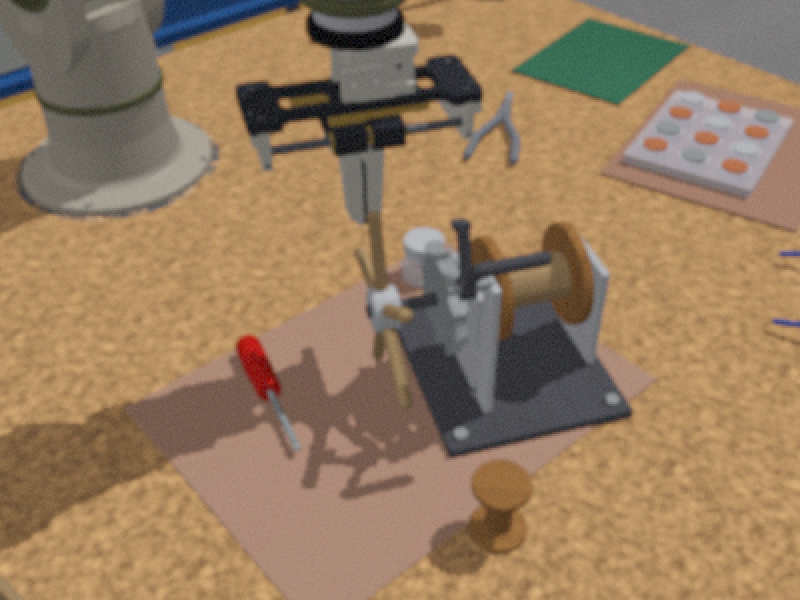

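The scene view shows the pawl open, with the bar tilted to +x at (510,262), and the fingertip at (365,215) behind the upright arm. Now I push the wheel slowly.

```bash
python3 -m crank '[[0,6,0,0,0],[0,12,0,0,0],[0,16,0,0,0],[0,20,0,0,0],[0,24,0,0,0],[0,28,0,0,0],[0,32,0,0,0],[0,36,0,0,0],[0,40,0,0,0],[0,43,0,0,0],[0,46,0,0,0],[0,49,0,0,0],[0,52,0,0,0],[0,54,0,0,0],[0,55,0,0,0],[0,56,0,0,0],[0,56,0,0,0],[0,56,0,0,0]]' | head -1; python3 w.py;  python3 look.py push
```

```text
clock: 10.6
t 10.6 winder [ -0.8 -85.3 155.6] F [-0.9 -0.2 -0.5] toolx in winder [1. 0. 0.] gap 0.5252217796391874
scene bar 490 [ 84.4 -23.2 195.8] 209.3
scene upper arm 99 [ 20.8 -84.3 177. ] lean +x 0.265
top bar 0
```

View pics/scene_push.png

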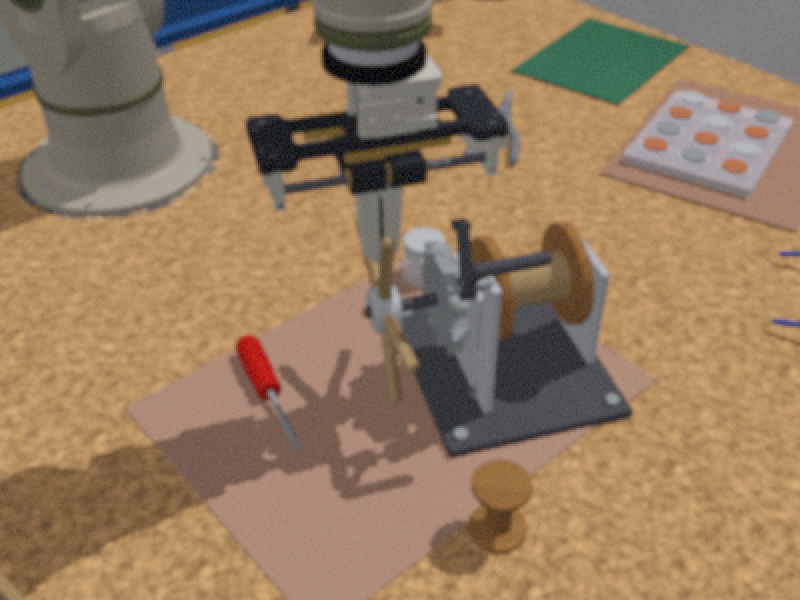

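The upright arm now leans to +x at (385,250), and the wheel is at about 0.48. I push 2 mm more, back away and measure again.

```bash
python3 -m crank '[[0,1,0,0,0],[0,2,0,0,0],[0,2,0,0,0],[0,2,0,0,0],[0,-4,0,0,0],[0,-14,0,0,0],[0,-26,0,0,0],[0,-34,0,0,0],[0,-36,0,0,0],[0,-36,0,-15,0],[0,-36,0,-40,0],[0,-36,0,-65,0],[0,-36,0,-80,0],[0,-60,0,-82,0],[0,-100,0,-82,0],[0,-130,0,-82,0],[0,-140,0,-82,0],[0,-140,0,-82,0]]' | head -1; python3 w.py;  python3 look.py
python3 - <<'E'
# all-arm phase from clouds, before (saved) and now
from plant import arm
from h import *
d=np.load("wind.npz")
for n in("top","scene"):
  for w,c in(("before",dict(np.load(n+".npz"))),("now",arm.capture(n))):
    L=(cloud(c)-d["o"])@d["R"]; g=c["pixels"].astype(int)
    k=(c["z_map"]>0)&(L[...,1]<-76)&(L[...,1]>-96)&((g[...,0]-g[...,2])>30)
    A=L[k]; A=A-[0,0,100]; r=np.hypot(A[:,0],A[:,2]); A=A[(r>30)&(r<92)]
    th=np.arctan2(A[:,0],A[:,2])
    near=lambda t:abs((th-t+np.pi)%(2*np.pi)-np.pi)<.35
    b=-.30 if w=="before" else .26
    print(n,w,[(i,int(near(b+i*1.2566).sum()),round(float(np.mean(((th[near(b+i*1.2566)]-b-i*1.2566+np.pi)%(2*np.pi)-np.pi)))+b,3)) for i in range(-2,3) if near(b+i*1.2566).sum()>10])
E
```

```text
clock: 12.95
t 12.95 winder [-140.4  -85.1  238. ] F [ 0.2 -0.8 -0.2] toolx in winder [1.    0.001 0.001] gap 0.5591536526758326
scene bar 487 [ 84.4 -23.1 195.8] 209.6
scene upper arm 98 [ 25.1 -85.  177.7] lean +x 0.315
top bar 387 [ 77.4 -18.8 195.3] 208.9
top upper arm 78 [ 17.3 -84.4 178.5] lean +x 0.215
top before [(-2, 50, -0.253), (-1, 226, -0.23), (0, 73, -0.259), (1, 223, -0.374), (2, 80, -0.386)]
top now [(-2, 123, 0.307), (-1, 148, 0.338), (0, 135, 0.192), (1, 202, 0.168)]
scene before [(-2, 74, -0.423), (-1, 107, -0.203), (0, 245, -0.172), (1, 73, -0.346), (2, 247, -0.436)]
scene now [(-2, 11, 0.238), (-1, 199, 0.371), (0, 174, 0.345), (1, 191, 0.148), (2, 195, 0.103)]
```

The wheel is at about 0.51, inside the 0.43–0.62 window. Now I move to the +x side of the bar.

```bash
python3 -m crank '[[0,20,-7,0,0],[0,60,-21,0,0],[0,105,-37,0,0],[0,150,-53,0,0],[0,195,-69,0,0],[0,235,-83,0,0],[0,253,-90,0,0],[0,258,-91,0,0],[0,258,-91,0,0],[0,258,-91,15,0],[0,258,-91,40,0],[0,258,-91,56,0],[0,258,-91,60,0],[0,258,-91,60,0]]' | head -1; python3 w.py
python3 -m crank '[[0,-5,0,0,0],[0,-12,0,0,0],[0,-18,0,0,0],[0,-22,0,0,0],[0,-26,0,0,0],[0,-30,0,0,0],[0,-34,0,0,0],[0,-38,0,0,0],[0,-42,0,0,0],[0,-46,0,0,0],[0,-50,0,0,0],[0,-54,0,0,0],[0,-58,0,0,0],[0,-62,0,0,0],[0,-66,0,0,0],[0,-69,0,0,0],[0,-71,0,0,0],[0,-72,0,0,0],[0,-72,0,0,0]]' | head -1; python3 w.py; python3 look.py
```

```text
clock: 14.9
t 14.9 winder [117.1   5.8 177.6] F [-0.6  1.   0.3] toolx in winder [ 1.  0. -0.] gap 0.894760807144733
clock: 17.27
t 17.27 winder [ 46.6   5.7 177.7] F [ 5.1  0.5 -3.2] toolx in winder [ 1.    -0.     0.002] gap 0.4377551640856697
scene bar 522 [ 54.6  -5.  196.1] 214.9
scene upper arm 97 [ 25.1 -85.1 177.8] lean +x 0.314
top bar 16 [ 29.2 -32.3 194.7] 199.4
top upper arm 79 [ 17.1 -84.4 178.4] lean +x 0.213
```

```bash
python3 -m crank '[[0,5,0,0,0],[0,15,0,0,0],[0,22,0,0,0],[0,24,0,-10,0],[0,24,0,-30,0],[0,24,0,-55,0],[0,24,0,-80,0],[0,40,0,-95,0],[0,60,-20,-100,0],[0,80,-60,-100,0],[0,100,-100,-100,0],[0,100,-140,-100,0],[0,100,-160,-100,0],[0,100,-160,-100,0]]' | head -1; python3 w.py; python3 look.py shut
python3 - <<'E'
from h import *
from plant import arm
d=np.load("wind.npz")
for n in("top","scene"):
  for w,c in(("before",dict(np.load(n+".npz"))),("now",arm.capture(n))):
    L=((cloud(c)-d["o"])@d["R"]).reshape(-1,3); L[c["z_map"].ravel()==0]=1e4
    A=L[(L[:,2]>184)&(L[:,2]<215)&(abs(L[:,0]-40)<60)&(L[:,1]>-15)&(L[:,1]<26)]
    print(n,w,len(A),A.mean(0).round(1),A[:,2].max().round(1))
E
```

```text
clock: 19.12
t 19.12 winder [144.2 166.9 277.4] F [-0.4 -0.2  0.3] toolx in winder [ 1.     0.003 -0.001] gap 0.5211048034615542
scene bar 322 [ 36.5 -10.7 194.7] 199.1
scene upper arm 96 [ 25.1 -85.  177.8] lean +x 0.314
top bar 275 [ 29.1  -5.4 195. ] 201.5
top upper arm 79 [ 17.2 -84.6 178.3] lean +x 0.215
top before 173 [ 29.    5.3 194.8] 200.4
top now 173 [ 29.    5.6 194.8] 199.0
scene before 178 [ 35.5   5.3 194.9] 199.4
scene now 179 [ 35.5   5.2 195. ] 199.0
```

View pics/scene_shut.png

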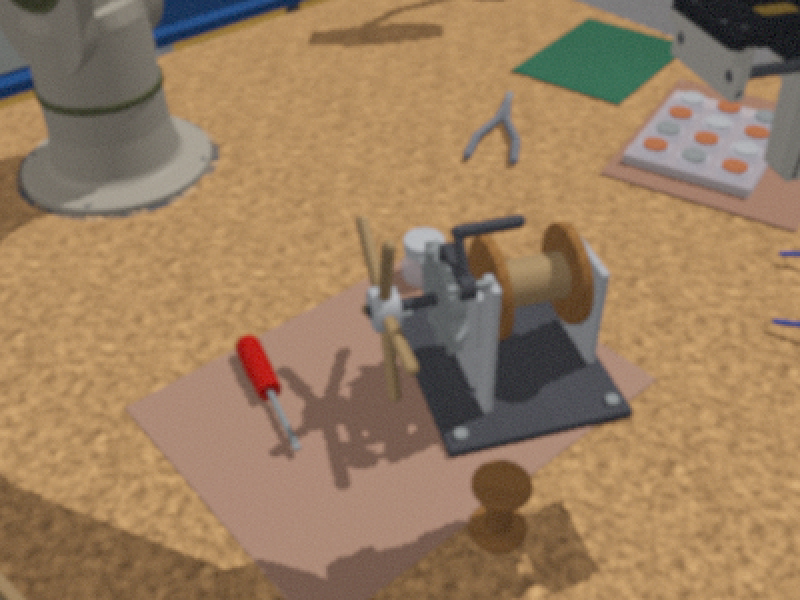

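The scene view shows the pawl shut, with the bar at (490,227) matching its starting position to within 0.3 mm. The wheel is one notch back, the loose items have not moved and the hand is clear.

```bash
python3 -c "
from plant import arm
print(arm.sign_off())"
```

```text
the job is handed in; nothing more can be done
None
```

The job is handed in: I opened the pawl, pushed the wheel back one notch (to about 0.51 rad) and tipped the pawl back down (bar within 0.3 mm of where it started); the hand is clear and the spare spool, jar and screwdriver were not touched.

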